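Prop up the walnut figure backdrop

TASK

Before painted figures go on the ledge of the walnut backdrop stand, it needs its prop: push the red tab on the folding leg behind the walnut board so that the leg swings out until it meets its stop, and leave it there. Do not shove the walnut stand along the shelf or knock it over, and leave the look-alike white stand and its leg as they are.

Things in the scene. Friction and masses are not known exactly. Their poses are not given: they have to be found in the camera images.
- walnut_stand: Dark walnut backdrop stand, loose, 0.9 kg. Origin on the shelf under the middle of its upright board: 150 mm wide (y), 10 thick (x, centred at 0), top 122 mm up. Front ledge 14 mm thick (lip 20) out to x = -78 mm; the leg is on the back (+x), its upright hinge pin at x 16.5, y -60 mm. Loose things up to 55 mm high stand round it; the white stand has the same sizes.
- walnut_leg (a joint): Walnut stand's leg angle, rad: 0 = folded along the board's back, leg pointing from pin to the stand's +y; grows as the free end swings towards +x (clockwise from above) to a fixed stop at 1.5. Starts at 0 to 0.4; under 1 N at the tab moves it; stays where left. Aluminium gate 7 mm thick, 114 mm long from the pin, top edge 115 mm above the shelf.
- walnut_tab (a point): Middle of the top edge of the red upright tab on the walnut stand's leg, 163 mm above the shelf, 96 mm from the hinge pin. A flat blade 28 mm wide along the leg, 8 thick, rising 41 mm above the board's top: a finger can come down over the board and push its board-side face. Turns with the leg: y axis from pin along the leg, x axis away from the board.
- white_tab (a point): The same point on the red tab of the look-alike white plastic stand; this stand and its leg are to stay as they are. Apart from a lamp beside the robot, nothing on the shelf rises over 190 mm; tray, books, paint rack and dice tower stand to the sides (more than 0.4 m left or right of the robot's centre line).
Things that resemble listed ones, but are neither listed nor needed, are in the scene too. Leave any blue look-alike of the walnut_stand alone.

How it is judged:
By the outcome, as a careful person would: the job done as asked, in the order asked, and still so for the second after the job is handed in, with the robot touching nothing.
It also fails if it takes over 40 s, if anything falls off the work surface, if the arm or the gripper's body presses on something with over 40 N, if the wrist force passes 120 N, or if a joint passes its speed limit or range.

ROBOT

A 7-joint arm with a two-finger parallel gripper is mounted at the origin on the work surface. World frame = base frame: x ahead of the robot, y to its left, z up, the work surface at z = 0. Lengths are in m, angles in rad, forces in N, time in s.
With the tool pointing down it reaches from about 0.4 to 0.85 m from the base axis. Payload 4.5 kg.
Tool frame: the origin (TCP) lies between the finger pads; the fingertips stand r.finger_overhang ahead of it and the grasp point (between the pads) lies 8 mm behind it (r.finger_overhang is the distance from the TCP to the fingertips, in m); z points along the fingers, x is the direction in which the jaws open and shut, and the axes are right-handed (so a half turn about z gives the same grasp; the last joint's range is limited). The gripper opens to 88 mm and grips with 3 to 60 N. Pads are 18 mm wide; open, the fingers measure 123 mm over their backs; the gripper's body (75 mm by 187 mm) begins 45 mm behind the grasp point.
Start: joints at [-1.31, 0.689, -0.195, 1.565, 0.157, 0.902, -0.215], TCP at [0.141, 0.609, 0.25] pointing down, gripper open.
Joint ranges: [-3.01, 3.01], [-0.46, 2.08], [-1.47, 1.51], [0.13, 2.56], [-1, 4.14], [0.04, 2.09], [-2.66, 2.66]. Speed limits (rad/s): [2.57, 2.57, 3.14, 3.14, 3.14, 3.14, 3.14].

INTERFACE

Orientations are given as a unit quaternion [x, y, z, w].
In Python, from plant import r gives the robot as it stands.
- The arm moves only by the tool move_arm, never from a script. Its argument "targets" is a list that holds one entry, the list of rows, each a list of 7 numbers: the turn, a rotation vector about the world's x, y, z in rad, then the shift along the world's x, y, z in m, then the opening, from 0 (shut) to 1 (fully open). A call has 1 to 5 rows; each row shifts and turns the pose as measured when the row begins; what a row does not reach is not made up. A row lasts 1/10 s, in which the tool goes at most 50 mm and 8.59 degrees, less where a joint would pass 70% of its speed; a pose out of reach is approached as far as the arm can. A call with a gripper value outside its range is refused whole. The fingers move at their own pace and stop on an object; "force" is the grip in N (left out, the last holds). Time passes only in rows, so rows that do not move let the fingers close. It gives the time, the measured TCP pose, the force and the opening at its end, in the units of the state.
- r.get_state(): the state, without advancing time (a new reading comes with each control period).
- r.snapshot(name): name is "scene" or "top" or "wrist"; returns a dict with "frame" (420x560x3 uint8, red, green, blue), "K" (3x3 intrinsics, pixels), "T" (4x4, takes a point from camera to world coordinates). Camera axes: x right, y up, looking along -z (the intrinsics and any distortion apply to the point x, -y, -z); pixel columns grow to the right and rows downward; lengths in m; the calibration is good to about 2 mm. A picture is of the moment at which its call begins. There is no depth.
- r.finish_job(): hands the job in, once; it reports no verdict.
Trained networks look in a picture, given as the dict that the camera call returned (one of the last four; its "shot" number tells which), for a name from the list of things; names that differ only in an ending like _2 or _b are one class to them, and where a whole thing is asked for, a point or a joint stands for the part that bears it (a point fixed in the world has none). Each returns a list of dicts, best first, with "score" (0 to 1); they miss things now and then, are a little off and sometimes report something else, mostly with a low value. They report only what shows in the picture. A call takes as long as a camera call. They do not tell look-alikes from the thing itself.
- r.find_in(picture, query): "centre" ([row, column] in pixels, amid what is visible of it).
The state is a dict: "clock": time; "q": joint angles; "qd": joint speeds; "joint_torque": joint torques, N m; "tool_pos": TCP position; "eef_rot": TCP orientation; "contact_force": force on the tool from outside, world axes, zero at the start; "moment": the same for the moment, N m; "opening": opening from 0.0 (shut) to 1.0 (fully open).
Only numpy, scipy, OpenCV 4.12 (cv2) and the standard library are available. Lean on these libraries where they do the work, as an engineer would, in place of code of your own. Each camera call takes 0.05 s, during which the arm holds its last target. There are 200 camera calls.

## Working session

There is one attempt and no reset: what is moved stays moved. The work goes in short steps, Python scripts to look and compute and a tool call to move; the robot and the scene stay as the last step left them, time stands still between calls to the robot, and variables do not carry over. Pictures are saved under pics/ and viewed, about 8 in all and at most 12, crops included, and the job is handed in when it is done.

Besides the shell and the picture viewer there is one more tool, called after "Request:" as a command line: name --argument value ..., lists and objects as JSON in quotes. move_arm: Moves the arm, as the interface text tells. Its arguments: {"type":"object","properties":{"targets":{"type":"array","items":{"type":"array","items":{"type":"array","items":{"type":"number"}}}},"force":{"type":"number"}},"required":["targets"]}

```bash
mkdir -p pics; cat > h.py <<'E'
import numpy as np, cv2
from plant import r
def ray(s,rc):
    K,T=s["K"],s["T"]; d=np.linalg.inv(K)@[rc[1],rc[0],1]
    d=T[:3,:3]@[d[0],-d[1],-d[2]]; return T[:3,3],d
def atz(s,rc,z):
    o,d=ray(s,rc); return o+d*(z-o[2])/d[2]
def save(n,f): cv2.imwrite(f"pics/{n}.png",f[...,::-1])
def proj(s,p):
    T=s["T"]; c=T[:3,:3].T@(np.array(p)-T[:3,3]); u=s["K"]@[c[0],-c[1],-c[2]]; return u[1]/u[2],u[0]/u[2]
E
python3 - <<'E'
from h import *
for n in ("scene","top"):
    s=r.snapshot(n); save(n,s["frame"]); print(n,s["T"].round(3).tolist(),s.keys())
    for q in("walnut_stand","walnut_tab","walnut_leg"):
        for d in r.find_in(s,q): print(q,d,atz(s,d["centre"],.15).round(3))
st=r.get_state();print(st["tool_pos"],st["eef_rot"],r.finger_overhang)
E
```

```text
scene [[-0.111, -0.767, 0.632, 1.09], [0.994, -0.078, 0.08, 0.055], [-0.012, 0.637, 0.771, 0.918], [0.0, 0.0, 0.0, 1.0]] dict_keys(['frame', 'K', 'T', 'shot'])
walnut_stand {'centre': [248.8, 203.3], 'score': 0.63} [ 0.566 -0.165  0.15 ]
walnut_stand {'centre': [191.0, 155.2], 'score': 0.61} [ 0.424 -0.304  0.15 ]
walnut_tab {'centre': [187.1, 151.3], 'score': 0.96} [ 0.413 -0.316  0.15 ]
walnut_tab {'centre': [245.9, 214.9], 'score': 0.75} [ 0.557 -0.143  0.15 ]
walnut_leg {'centre': [245.9, 211.6], 'score': 0.83} [ 0.557 -0.15   0.15 ]
walnut_leg {'centre': [190.4, 153.6], 'score': 0.64} [ 0.422 -0.308  0.15 ]
top [[0.029, 0.996, -0.09, 0.369], [-0.999, 0.03, 0.015, -0.025], [0.018, 0.09, 0.996, 1.057], [0.0, 0.0, 0.0, 1.0]] dict_keys(['frame', 'K', 'T', 'shot'])
walnut_stand {'centre': [263.6, 397.2], 'score': 0.8} [ 0.335 -0.314  0.15 ]
walnut_stand {'centre': [203.5, 332.3], 'score': 0.63} [ 0.471 -0.161  0.15 ]
walnut_tab {'centre': [184.8, 332.6], 'score': 0.78} [ 0.515 -0.161  0.15 ]
walnut_tab {'centre': [250.9, 402.3], 'score': 0.72} [ 0.365 -0.326  0.15 ]
walnut_leg {'centre': [184.7, 334.2], 'score': 0.9} [ 0.515 -0.165  0.15 ]
walnut_leg {'centre': [251.2, 404.7], 'score': 0.77} [ 0.364 -0.331  0.15 ]
[0.14052574 0.60893326 0.24961249] [ 7.82582479e-01  6.22546910e-01 -7.38984704e-05  6.17227750e-05] 0.011
```

```bash
python3 - <<'E'
import cv2,numpy as np
a=cv2.imread("pics/top.png");b=cv2.imread("pics/scene.png")
cv2.imwrite("pics/top2.png",cv2.resize(a[140:320,260:460],None,fx=3.3,fy=3.3,interpolation=cv2.INTER_CUBIC)) 
E
```

```text
(no output)
```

View pics/top2.png

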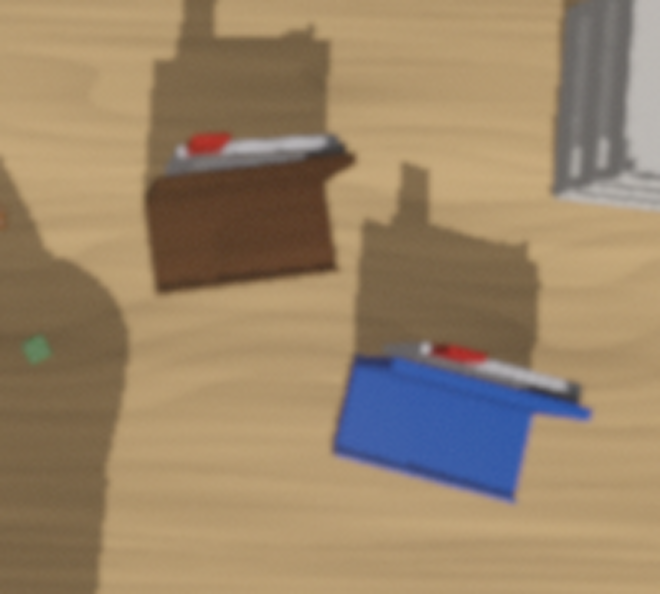

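View pics/scene.png

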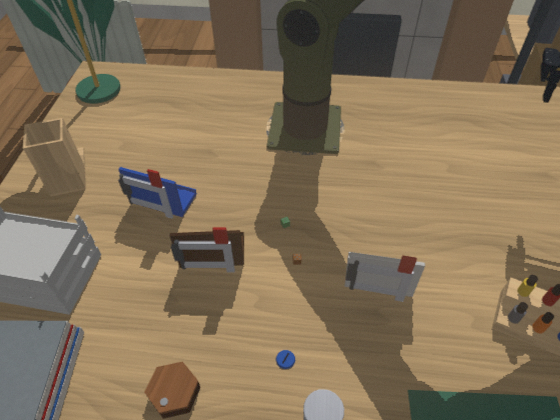

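```bash
python3 - <<'E'
from h import *
t=r.snapshot("top"); s=r.snapshot("scene")
c=lambda x,y:(140+y/3.3,260+x/3.3)
L=atz(t,c(150,184),.122);R=atz(t,c(353,157),.122)
l=atz(t,c(158,292),.02);q=atz(t,c(335,268),.02)
print(L,R,np.linalg.norm(L-R),l,q,np.linalg.norm(l-q))
for A,B in((L,R),(l,q)): print("yaw",np.arctan2(-(A-B)[0],(A-B)[1]))
for z in(.143,.163): print(z,"tab top",atz(t,c(209,142),z),"scene",atz(s,(236 if z<.15 else 229,220),z))
m=cv2.resize(s["frame"][210:290,160:260],None,fx=7,fy=7,interpolation=cv2.INTER_CUBIC); save("s2",m)
E
```

```text
[ 0.49043832 -0.10028699  0.122     ] [ 0.51503236 -0.24891788  0.122     ] 0.1506519480295583 [ 0.41647577 -0.11691261  0.02      ] [ 0.44008042 -0.25951537  0.02      ] 0.14454316289712052
yaw 0.1639846510481449
yaw 0.16403993268960795
0.143 tab top [ 0.51933384 -0.14022499  0.143     ] scene [ 0.52628858 -0.1392267   0.143     ]
0.163 tab top [ 0.51603542 -0.13771037  0.163     ] scene [ 0.52338375 -0.13758322  0.163     ]
```

View pics/s2.png

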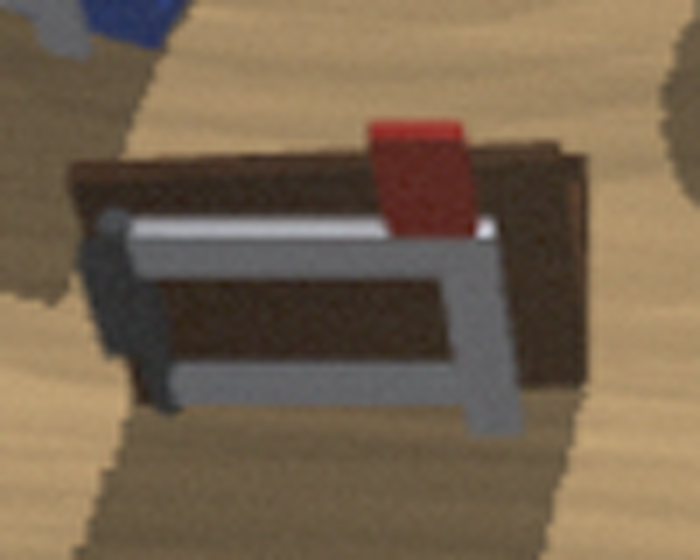

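Candidates (scene pixels, row/col): the blue stand (185,155), the dark brown one (245,210) and the white one (275,385). The brown one is the walnut stand. The crop shows it with its red tab at (229,220), and the leg is nearly folded, at about 0.1 rad. I'll shut the gripper and go above the board, in front of the tab.

Request:
move_arm --targets '[[[0, 0, 0.1, 0.04, -0.03, 0, 0], [0, 0, 0.1, 0.04, -0.03, 0, 0], [0, 0, 0.1, 0.04, -0.03, 0, 0], [0, 0, 0.08, 0.04, -0.03, 0, 0], [0, 0, 0, 0.04, -0.03, 0, 0]]]' --force 20

```text
clock: 1.0
tool_pos: [0.3335, 0.4619, 0.2502]
eef_rot: [0.637, 0.771, 0.0, -0.005]
contact_force: [0.9, 1.6, 0.9]
opening: 0.568
```

Request:
move_arm --targets '[[[0, 0, 0, 0.03, -0.04, 0, 0], [0, 0, 0, 0.03, -0.04, 0, 0], [0, 0, 0, 0.03, -0.04, 0, 0], [0, 0, 0, 0.03, -0.04, 0, 0], [0, 0, 0, 0.02, -0.045, 0, 0]]]'

```text
clock: 1.5
tool_pos: [0.4767, 0.2579, 0.251]
eef_rot: [0.638, 0.77, 0.003, -0.004]
contact_force: [-0.2, -0.9, -0.6]
opening: 0.114
```

Request:
move_arm --targets '[[[0, 0, 0, 0.01, -0.048, 0, 0], [0, 0, 0, 0, -0.05, 0, 0], [0, 0, 0, 0, -0.05, 0, 0], [0, 0, 0, 0, -0.05, 0, 0], [0, 0, 0, 0, -0.05, 0, 0]]]'

```text
clock: 2.0
tool_pos: [0.4906, 0.0087, 0.2516]
eef_rot: [0.639, 0.769, 0.006, -0.002]
contact_force: [0.0, -0.5, 0.4]
opening: 0.002
```

Request:
move_arm --targets '[[[0, 0, 0, 0, -0.05, 0, 0], [0, 0, 0, 0, -0.05, 0, 0], [0, 0, 0, 0, -0.045, 0, 0], [0, 0, 0, 0, 0, 0, 0]]]'

```text
clock: 2.4
tool_pos: [0.489, -0.1474, 0.2519]
eef_rot: [0.644, 0.765, 0.004, 0.0]
contact_force: [-0.0, 1.2, 0.0]
opening: 0.007
```

```bash
python3 - <<'E'
from h import *
st=r.get_state();print(st["tool_pos"],st["eef_rot"],st["contact_force"])
w=r.snapshot("wrist");save("w1",w["frame"])
for q in("walnut_tab",):
  for d in r.find_in(w,q): print(q,d,atz(w,d["centre"],.145).round(3))
print(proj(w,(.522,-.138,.163)),proj(w,(.529,-.231,.115)),proj(w,(.503,-.175,.122)))
E
```

```text
[ 0.48904528 -0.1473624   0.25194932] [6.44498364e-01 7.64593676e-01 4.28520132e-03 7.34424944e-05] [-0.03575458  1.15863792  0.00811028]
walnut_tab {'centre': [233.7, 252.6], 'score': 0.66} [ 0.506 -0.16   0.145]
walnut_tab {'centre': [9.3, 92.1], 'score': 0.57} [ 0.383 -0.273  0.145]
(np.float64(269.96722001746804), np.float64(280.30403678990535)) (np.float64(231.69717272613246), np.float64(161.510599070108)) (np.float64(215.01785705139596), np.float64(235.6452577881497))
```

View pics/w1.png

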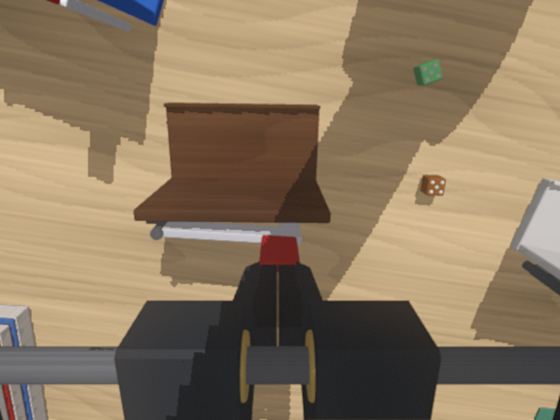

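Request:
move_arm --targets '[[[0, 0, 0, 0, 0.008, -0.03, 0], [0, 0, -0.08, 0, 0, -0.04, 0], [0, 0, 0, 0, 0, -0.032, 0], [0, 0, 0, 0, 0, 0, 0]]]'

```text
clock: 2.9
tool_pos: [0.4936, -0.1233, 0.1501]
eef_rot: [0.668, 0.744, 0.011, 0.001]
contact_force: [-0.8, 0.5, 0.6]
opening: 0.002
```

```bash
cat > p.py <<'E'
from h import *
st=r.get_state();p=np.array(st["tool_pos"]);q=st["eef_rot"];f=np.array(st["contact_force"])
pin=np.array([.529,-.231]);yaw=.164
jaw=2*np.arctan2(q[1],q[0]); th=np.pi/2+yaw-jaw
u=np.array([np.cos(jaw),np.sin(jaw)]);n=np.array([u[1],-u[0]])
d=p[:2]-pin
print(p.round(4),"theta tool",th.round(3),"along leg",(d@u).round(4),"gap to tab centreline dir",(d@n).round(4),"f",f.round(2),"f.n",(f[:2]@n).round(2))
for T in np.arange(.1,1.6,.14):
    a=np.pi/2+yaw-T;u=np.array([np.cos(a),np.sin(a)]);n=np.array([u[1],-u[0]]); print(T.round(2),(pin+.096*u-.013*n).round(4))
E
python3 p.py
```

```text
[ 0.4936 -0.1233  0.1501] theta tool 0.057 along leg 0.1108 gap to tab centreline dir -0.0238 f [-0.79  0.49  0.56] f.n -0.74
0.1 [ 0.5099 -0.136 ]
0.24 [ 0.5233 -0.1343]
0.38 [ 0.5369 -0.1344]
0.52 [ 0.5503 -0.1365]
0.66 [ 0.5633 -0.1404]
0.8 [ 0.5756 -0.146 ]
0.94 [ 0.587  -0.1534]
1.08 [ 0.5972 -0.1622]
1.22 [ 0.6062 -0.1724]
1.36 [ 0.6136 -0.1838]
1.5 [ 0.6193 -0.196 ]
```

Request:
move_arm --targets '[[[0, 0, -0.04, 0.006, -0.012, 0, 0], [0, 0, 0, 0.006, 0, 0, 0], [0, 0, -0.07, 0.006, 0, 0, 0], [0, 0, -0.07, 0.007, 0, 0, 0], [0, 0, 0, 0, 0, 0, 0]]]'

```text
clock: 3.4
tool_pos: [0.5256, -0.133, 0.1569]
eef_rot: [0.734, 0.679, 0.015, 0.006]
contact_force: [-0.5, -0.6, 0.5]
opening: 0.008
```

```bash
python3 p.py|head -1
```

```text
[ 0.5256 -0.133   0.1569] theta tool 0.241 along leg 0.0974 gap to tab centreline dir -0.0109 f [-0.49 -0.57  0.54] f.n -0.45
```

Request:
move_arm --targets '[[[0, 0, -0.07, 0.007, 0, -0.005, 0], [0, 0, -0.07, 0.007, 0, -0.003, 0], [0, 0, -0.07, 0.007, -0.001, 0, 0], [0, 0, -0.07, 0.006, -0.001, 0, 0], [0, 0, 0, 0, 0, 0, 0]]]'

```text
clock: 3.9
tool_pos: [0.5564, -0.1355, 0.155]
eef_rot: [0.822, 0.569, 0.017, 0.01]
contact_force: [0.2, -0.6, 0.3]
opening: 0.007
```

```bash
python3 p.py|head -1;  python3 - <<'E'
from h import *
s=r.snapshot("scene"); save("s3",cv2.resize(s["frame"][200:310,140:270],None,fx=5,fy=5,interpolation=cv2.INTER_CUBIC))
E
```

```text
[ 0.5564 -0.1355  0.155 ] theta tool 0.524 along leg 0.099 gap to tab centreline dir -0.008 f [ 0.25 -0.58  0.31] f.n 0.43
```

View pics/s3.png

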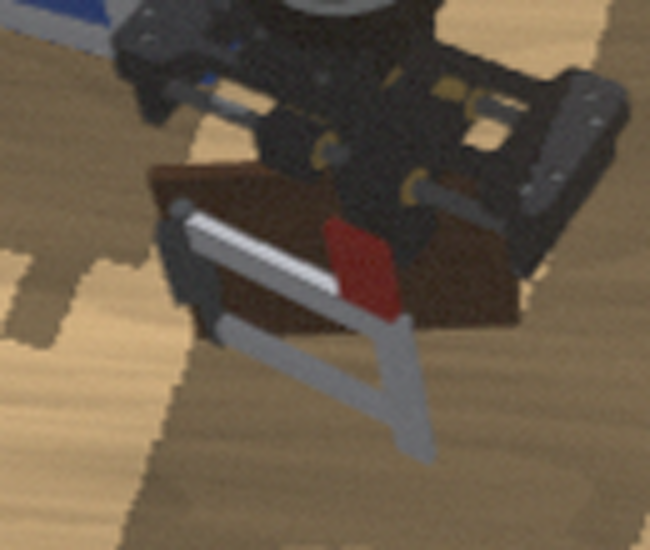

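The crop shows the leg following the finger, with the tab at (270,365), and the stand where it was. Continuing along the arc.

Request:
move_arm --targets '[[[0, 0, -0.085, 0.0075, -0.003, -0.003, 0], [0, 0, -0.085, 0.007, -0.004, -0.002, 0], [0, 0, -0.085, 0.0065, -0.004, 0, 0], [0, 0, -0.085, 0.006, -0.005, 0, 0], [0, 0, -0.08, 0.0055, -0.005, 0, 0]]]'

```text
clock: 4.45
tool_pos: [0.5871, -0.1561, 0.1528]
eef_rot: [0.923, 0.384, 0.015, 0.012]
contact_force: [-0.7, 0.8, 0.4]
opening: 0.011
```

```bash
python3 p.py|head -1
```

```text
[ 0.5871 -0.1561  0.1528] theta tool 0.945 along leg 0.094 gap to tab centreline dir -0.0115 f [-0.75  0.81  0.41] f.n -1.1
```

Request:
move_arm --targets '[[[0, 0, -0.065, 0.0052, -0.0038, -0.002, 0], [0, 0, -0.065, 0.005, -0.004, 0, 0], [0, 0, -0.065, 0.0045, -0.0044, 0, 0], [0, 0, -0.065, 0.004, -0.0046, 0, 0], [0, 0, -0.065, 0.0038, -0.0048, 0, 0]]]'

```text
clock: 4.95
tool_pos: [0.6086, -0.1776, 0.153]
eef_rot: [0.973, 0.229, 0.013, 0.013]
contact_force: [0.6, -0.3, 0.3]
opening: 0.003
```

```bash
python3 p.py|head -1
```

```text
[ 0.6086 -0.1776  0.153 ] theta tool 1.272 along leg 0.0951 gap to tab centreline dir -0.0122 f [ 0.59 -0.32  0.28] f.n 0.55
```

Request:
move_arm --targets '[[[0, 0, -0.045, 0.0018, -0.0038, 0, 0], [0, 0, -0.045, 0.0016, -0.0038, 0, 0], [0, 0, -0.04, 0.0014, -0.0038, 0, 0], [0, 0, 0, 0, 0, 0, 0]]]'

```text
clock: 5.35
tool_pos: [0.6132, -0.1901, 0.154]
eef_rot: [0.986, 0.163, 0.013, 0.013]
contact_force: [-0.6, 0.4, 0.4]
opening: 0.003
```

```bash
python3 p.py|head -1;  python3 - <<'E'
from h import *
s=r.snapshot("scene"); save("s4",cv2.resize(s["frame"][200:310,140:270],None,fx=5,fy=5,interpolation=cv2.INTER_CUBIC))
E
```

```text
[ 0.6132 -0.1901  0.154 ] theta tool 1.407 along leg 0.0929 gap to tab centreline dir -0.0116 f [-0.56  0.45  0.38] f.n -0.6
```

View pics/s4.png

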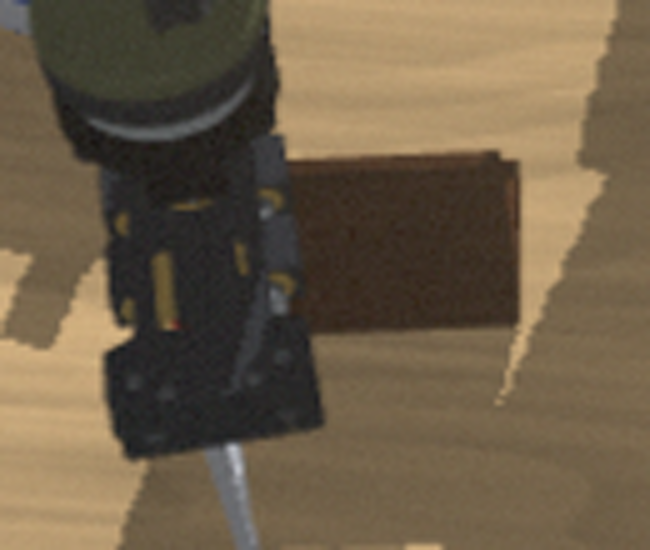

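The view shows the leg nearly straight out under the gripper, and the board corner still at (325,520). I'll take small steps to the stop and watch the force.

Request:
move_arm --targets '[[[0, 0, -0.03, 0.001, -0.0025, 0, 0], [0, 0, -0.03, 0.001, -0.0025, 0, 0], [0, 0, 0, 0, 0, 0, 0]]]'

```text
clock: 5.7
tool_pos: [0.6149, -0.1946, 0.154]
eef_rot: [0.991, 0.132, 0.012, 0.013]
contact_force: [0.1, 0.0, -0.3]
opening: 0.005
```

Request:
move_arm --targets '[[[0, 0, -0.02, 0.0005, -0.0015, 0, 0], [0, 0, 0, 0, 0, 0, 0]]]'

```text
clock: 5.9
tool_pos: [0.6155, -0.1961, 0.1539]
eef_rot: [0.992, 0.122, 0.012, 0.013]
contact_force: [-0.4, 0.3, 0.2]
opening: 0.004
```

```bash
python3 p.py|head -1
```

```text
[ 0.6155 -0.1961  0.1539] theta tool 1.491 along leg 0.0923 gap to tab centreline dir -0.013 f [-0.4   0.27  0.19] f.n -0.36
```

Request:
move_arm --targets '[[[0, 0, 0, 0.0002, -0.001, 0, 0], [0, 0, 0, 0, 0, 0, 0]]]'

```text
clock: 6.1
tool_pos: [0.6156, -0.1971, 0.1538]
eef_rot: [0.992, 0.122, 0.012, 0.013]
contact_force: [-1.1, 0.9, -0.2]
opening: 0.007
```

Request:
move_arm --targets '[[[0, 0, 0, 0.0002, -0.001, 0, 0], [0, 0, 0, 0, 0, 0, 0]]]'

```text
clock: 6.3
tool_pos: [0.6158, -0.1982, 0.1538]
eef_rot: [0.992, 0.122, 0.012, 0.013]
contact_force: [-0.8, 0.3, -0.2]
opening: 0.005
```

```bash
python3 p.py|head -1; python3 - <<'E'
from h import *
F=[]
for i in range(4):
    t=r.snapshot("top"); F.append(r.get_state()["contact_force"])
print(np.mean(F,0))
save("t3",cv2.resize(t["frame"][140:240,260:390],None,fx=5,fy=5,interpolation=cv2.INTER_CUBIC))
E
```

```text
[ 0.6158 -0.1982  0.1538] theta tool 1.491 along leg 0.0922 gap to tab centreline dir -0.0109 f [-0.78  0.34 -0.15] f.n -0.52
[-0.18554846 -0.310411    0.11189614]
```

View pics/t3.png

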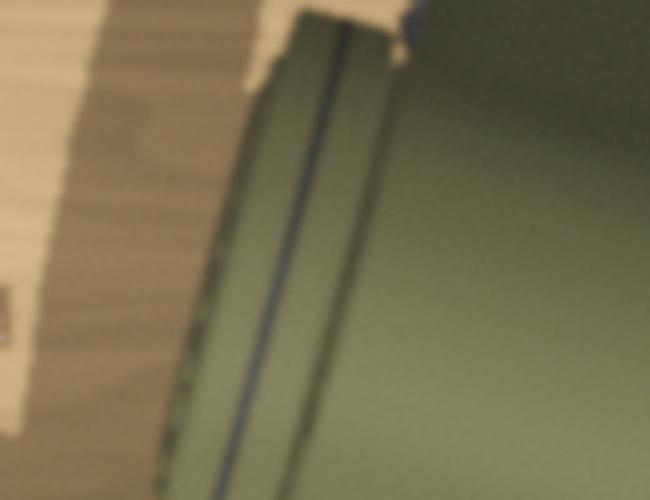

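```bash
cat > m.py <<'E'
from h import *
F=[];S=[]
for i in range(6):
    s=r.snapshot("scene"); F.append(r.get_state()["contact_force"]);S.append(s["frame"].astype(float))
S=np.mean(S,0); g=lambda a:cv2.resize(a,None,fx=5,fy=5,interpolation=cv2.INTER_CUBIC).mean(2)
ref=cv2.imread("pics/s4.png").astype(float).mean(2); cur=g(S[200:310,140:270])
for (a,b,c,d) in((130,200,380,540),(280,345,380,540),(180,300,480,540)):
    R=cv2.matchTemplate(np.clip(cur,0,255).astype(np.uint8)[a-10:b+10,c-10:d+10],ref[a:b,c:d].astype(np.uint8),cv2.TM_CCOEFF_NORMED)
    print(np.array(cv2.minMaxLoc(R)[3])-10,R.max().round(3))
print("F",np.mean(F,0).round(2),"pos",r.get_state()["tool_pos"].round(4) if hasattr(r.get_state()["tool_pos"],"round") else r.get_state()["tool_pos"])
print("clock",r.get_state()["clock"])
E
python3 m.py
```

```text
[0 0] 0.999
[0 0] 0.997
[0 0] 0.999
F [-0.22 -0.28  0.3 ] pos [ 0.6158 -0.1979  0.1538]
clock 6.8
```

Request:
move_arm --targets '[[[0, 0, -0.01, 0.0002, -0.001, 0, 0], [0, 0, 0, 0, 0, 0, 0]]]'

```text
clock: 7.0
tool_pos: [0.6161, -0.1989, 0.1538]
eef_rot: [0.993, 0.117, 0.012, 0.013]
contact_force: [0.5, 0.3, -0.5]
opening: 0.005
```

```bash
python3 m.py
```

```text
[0 0] 0.999
[0 0] 0.997
[0 0] 0.999
F [ 0.18 -0.19  0.2 ] pos [ 0.616  -0.1987  0.1538]
clock 7.3
```

Request:
move_arm --targets '[[[0, 0, 0, 0.0002, -0.001, 0, 0], [0, 0, 0, 0, 0, 0, 0]]]'

```text
clock: 7.5
tool_pos: [0.6163, -0.1997, 0.1538]
eef_rot: [0.993, 0.117, 0.012, 0.013]
contact_force: [-0.8, 0.1, 0.1]
opening: 0.006
```

```bash
python3 m.py
```

```text
[0 0] 0.999
[0 0] 0.998
[0 0] 0.999
F [ 0.06 -0.17 -0.04] pos [ 0.6162 -0.1995  0.1538]
clock 7.8
```

Request:
move_arm --targets '[[[0, 0, 0, 0.0002, -0.001, 0, 0], [0, 0, 0, 0, 0, 0, 0]]]'

```text
clock: 8.0
tool_pos: [0.6165, -0.2005, 0.1538]
eef_rot: [0.993, 0.117, 0.012, 0.013]
contact_force: [0.1, -0.4, -0.4]
opening: 0.005
```

```bash
python3 m.py
```

```text
[0 0] 0.999
[0 0] 0.998
[ 0 -1] 0.999
F [ 0.3  -0.29  0.04] pos [ 0.6164 -0.2003  0.1538]
clock 8.3
```

```bash
python3 - <<'E'
from h import *
w=r.snapshot("wrist");save("w2",w["frame"])
pin=np.array([.529,-.231])
for T in(1.4,1.5,1.6):
    a=np.pi/2+.164-T;u=np.array([np.cos(a),np.sin(a)]);print(T,proj(w,[*(pin+.114*u),.115]),proj(w,[*(pin+.096*u),.163]))
print(proj(w,[*pin,.115]))
s=r.snapshot("scene")
for T in(1.4,1.5,1.6):
    a=np.pi/2+.164-T;u=np.array([np.cos(a),np.sin(a)]);print(T,proj(s,[*(pin+.114*u),.115]),proj(s,[*(pin+.114*u),.0]))
E
```

```text
1.4 (np.float64(252.73414183890742), np.float64(317.7541434487562)) (np.float64(311.4817500315248), np.float64(287.3238876533687))
1.5 (np.float64(272.3323002701855), np.float64(318.04953603471847)) (np.float64(331.7568771272146), np.float64(288.3157807141037))
1.6 (np.float64(291.1913833189713), np.float64(316.20846222513933)) (np.float64(351.19905634932513), np.float64(286.9280389762829))
(np.float64(274.8352874605675), np.float64(98.56185274679699))
1.4 (np.float64(287.14744832962407), np.float64(183.63988237405724)) (np.float64(314.7740106163629), np.float64(192.61492100721708))
1.5 (np.float64(288.0579866027348), np.float64(177.79523437135384)) (np.float64(315.6362134037424), np.float64(187.29169809046996))
1.6 (np.float64(288.46757449162703), np.float64(171.9478477143653)) (np.float64(316.02157837748626), np.float64(181.96002049513396))
```

View pics/w2.png

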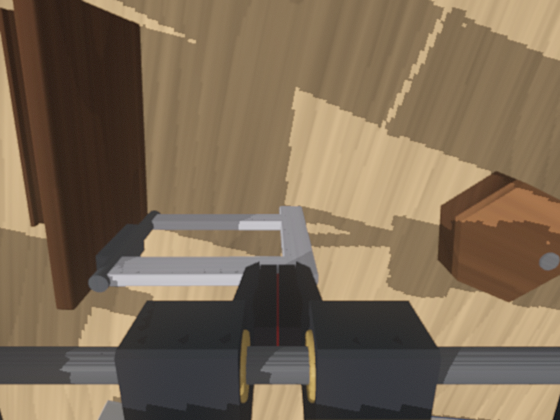

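```bash
cat > e.py <<'E'
from h import *
import sys
w=r.snapshot("wrist");g=w["frame"].astype(float).mean(2)
def edge(lo,hi,sgn,cols):
    X=[];Y=[]
    for c in cols:
        d=sgn*np.diff(cv2.GaussianBlur(g,(0,0),1)[lo:hi,c]); k=int(np.argmax(d))
        if 0<k<len(d)-1:
            a,b,e=d[k-1:k+2]; X.append(c);Y.append(lo+k+.5+.5*(a-e)/(a-2*b+e))
    p=np.polyfit(X,Y,1)
    for _ in range(5):
        m=abs(np.polyval(p,X)-Y)<1; p=np.polyfit(np.array(X)[m],np.array(Y)[m],1)
    return p,m.sum()
p,nn=edge(279,292,-1 if g[282,180]>g[290,180] else 1,range(122,232))
P=[atz(w,(np.polyval(p,c),c),.115) for c in(122,232)]
d=P[1]-P[0];print(p,nn,P,"theta",np.pi/2+.164-np.arctan2(d[1],d[0]))
print(g[250:292:2,180].round())
E
python3 e.py
```

```text
[-8.99772343e-05  2.84835277e+02] 88 [array([ 0.54129613, -0.23429567,  0.115     ]), array([ 0.59741079, -0.22168182,  0.115     ])] theta 1.5136845819459752
[176. 176. 177. 165. 143. 146. 145. 146. 146. 146. 147. 143. 173. 200.
 200. 198. 196. 196. 173. 172. 170.]
```

Request:
move_arm --targets '[[[0, 0, 0, 0.0002, -0.001, 0, 0], [0, 0, 0, 0, 0, 0, 0]]]'

```text
clock: 8.65
tool_pos: [0.6166, -0.2008, 0.1537]
eef_rot: [0.993, 0.117, 0.012, 0.013]
contact_force: [-0.7, 0.7, 0.3]
opening: 0.003
```

```bash
python3 m.py; python3 e.py|head -1
```

```text
[0 0] 0.999
[0 0] 0.998
[0 0] 0.999
F [-0.12  0.38 -0.05] pos [ 0.6166 -0.2009  0.1537]
clock 8.95
[-4.90118561e-03  2.85505891e+02] 89 [array([ 0.5414514 , -0.23483713,  0.115     ]), array([ 0.59748762, -0.22189135,  0.115     ])] theta 1.5077544563301246
```

Request:
move_arm --targets '[[[0, 0, 0, 0.0002, -0.001, 0, 0], [0, 0, 0, 0, 0, 0, 0]]]'

```text
clock: 9.2
tool_pos: [0.6166, -0.2013, 0.1537]
eef_rot: [0.993, 0.117, 0.011, 0.012]
contact_force: [-0.5, 0.5, -0.5]
opening: 0.006
```

```bash
python3 m.py; python3 e.py|head -1
```

```text
[0 0] 0.997
[0 0] 0.995
[0 1] 0.999
F [-0.25  0.57  0.72] pos [ 0.6166 -0.2013  0.1537]
clock 9.5
[1.03966047e-02 2.82044375e+02] 81 [array([ 0.54139771, -0.23430604,  0.115     ]), array([ 0.59751441, -0.22234402,  0.115     ])] theta 1.5247764579087646
```

Resistance is rising: the tool moved only about half of each commanded millimetre, and the leg angle reads about 1.51. I'll back off and check from above.

Request:
move_arm --targets '[[[0, 0, 0, -0.001, 0.005, 0, 0], [0, 0, 0, -0.004, 0.015, 0, 0], [0, 0, 0, 0, 0.005, 0.04, 0], [0, 0, 0, 0, 0.02, 0.05, 0], [0, 0, 0, 0, 0.05, 0.02, 0]]]'

```text
clock: 10.05
tool_pos: [0.6073, -0.1127, 0.2605]
eef_rot: [0.994, 0.112, 0.007, 0.014]
contact_force: [0.2, 0.4, 0.2]
opening: 0.005
```

Request:
move_arm --targets '[[[0, 0, 0, 0, 0.05, 0, 0], [0, 0, 0, 0, 0.05, 0, 0], [0, 0, 0, 0, 0.05, 0, 0], [0, 0, 0, 0, 0.05, 0, 0], [0, 0, 0, 0, 0, 0, 0]]]'

```text
clock: 10.55
tool_pos: [0.6054, 0.1024, 0.2654]
eef_rot: [0.993, 0.118, 0.013, 0.01]
contact_force: [0.2, 0.2, -0.6]
opening: 0.001
```

```bash
python3 - <<'E'
from h import *
t=r.snapshot("top");s=r.snapshot("scene");np.savez("f.npz",t=t["frame"],s=s["frame"])
a=cv2.resize(t["frame"][140:240,290:390],None,fx=4,fy=4,interpolation=cv2.INTER_CUBIC)
b=cv2.resize(s["frame"][220:320,160:260],None,fx=4,fy=4,interpolation=cv2.INTER_CUBIC)
save("fin",np.hstack([a,b]))
print(r.get_state()["clock"],r.get_state()["tool_pos"])
A=cv2.imread("pics/top.png").astype(np.uint8)[...,::-1].copy();B=t["frame"]
# stand motion: front part in top view
for(y0,y1,x0,x1) in((195,232,300,335),(195,232,335,370),(195,232,300,370)):
    T=cv2.resize(A[y0:y1,x0:x1],None,fx=8,fy=8,interpolation=cv2.INTER_CUBIC);I=cv2.resize(B[y0-5:y1+5,x0-5:x1+5],None,fx=8,fy=8,interpolation=cv2.INTER_CUBIC)
    R=cv2.matchTemplate(I,T,cv2.TM_CCOEFF_NORMED);print((np.array(cv2.minMaxLoc(R)[3])-40)/8,R.max())
E
```

```text
10.65 [0.60594981 0.09360419 0.26561071]
[ 0.    -0.125] 0.9981348
[0. 0.] 0.99840033
[0. 0.] 0.9981647
```

View pics/fin.png

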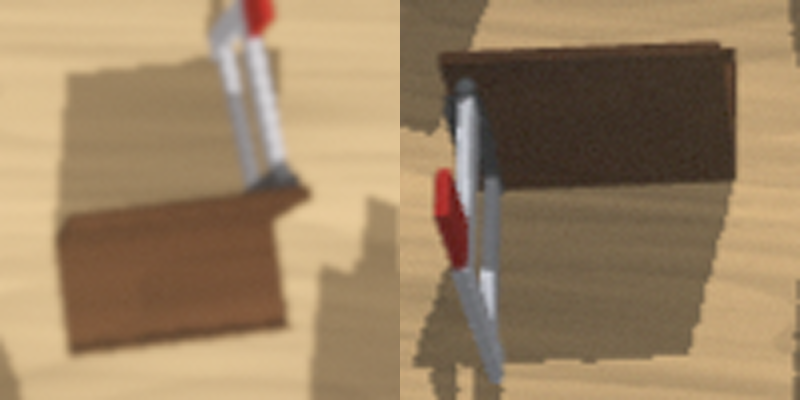

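```bash
python3 - <<'E'
from h import *
S=[r.snapshot("scene") for _ in range(4)]; s=S[0]; g=np.mean([x["frame"] for x in S],0)
def fit(g,s,mask,z,lab,byrow=True):
    m=mask; P=[]
    rr,cc=np.nonzero(m)
    for y in np.unique(rr):
        x=cc[rr==y]; P.append(atz(s,(y,x.mean()),z)[:2])
    P=np.array(P); vx=cv2.fitLine(P.astype(np.float32),cv2.DIST_HUBER,0,.001,.001).ravel()
    d=vx[:2]*np.sign(vx[0]);print(lab,len(P),"theta",np.pi/2+.164-np.arctan2(d[1],d[0]),P[0],P[-1])
# scene: light top strip of the upper bar
sub=np.zeros(g.shape[:2],bool); sub[246:272,172:181]=True
for th in(165,180): fit(g,s,sub&(g.min(2)>th)&(g.max(2)-g.min(2)<30),.115,"scene bar%d"%th)
print(g[262,170:186].round().tolist())
R=(g[...,0]>150)&(g[...,1]<60); R[:, :165]=0;R[:,185:]=0;R[:255]=0;R[300:]=0
fit(g,s,R,.163,"scene tab top")
c=np.argwhere(R).mean(0);p=atz(s,c,.163)[:2];pin=np.array([.529,-.231]);d=p-pin
print("tab top mid",p,np.linalg.norm(d),np.pi/2+.164-np.arctan2(d[1],d[0]))
T=[r.snapshot("top") for _ in range(4)];t=T[0];g=np.mean([x["frame"] for x in T],0)
sub=np.zeros(g.shape[:2],bool); sub[152:182,345:364]=True
R=sub&(g.min(2)>165)&(g.max(2)-g.min(2)<30)
n,l,st,_=cv2.connectedComponentsWithStats(R.astype(np.uint8))
for i in range(1,n):
    if st[i,4]>15: fit(g,t,l==i,.115,"top%d"%i)
E
```

```text
scene bar165 26 theta 1.487815 [ 0.54113932 -0.23324252] [ 0.60164996 -0.21782255]
scene bar180 25 theta 1.4964315 [ 0.54113932 -0.23324252] [ 0.59932244 -0.21841568]
[[181.0, 96.0, 75.0], [180.0, 82.0, 67.0], [178.0, 112.0, 85.0], [173.0, 140.0, 110.0], [186.0, 182.0, 180.0], [192.0, 194.0, 200.0], [194.0, 196.0, 202.0], [149.0, 150.0, 154.0], [117.0, 117.0, 121.0], [85.0, 82.0, 82.0], [55.0, 51.0, 49.0], [56.0, 54.0, 55.0], [55.0, 54.0, 55.0], [55.0, 55.0, 56.0], [55.0, 51.0, 48.0], [56.0, 46.0, 37.0]]
scene tab top 11 theta 1.5206997 [ 0.61421537 -0.21656107] [ 0.63636134 -0.21171237]
tab top mid [ 0.6262145 -0.2141895] 0.09865724400056888 1.5635679025062403
top1 11 theta 1.5161514 [ 0.60276632 -0.1980928 ] [ 0.57797185 -0.20334982]
top2 28 theta 1.5239882 [ 0.6033793  -0.21658079] [ 0.53666943 -0.2308594 ]
```

```bash
python3 -c "
from plant import r
print(r.get_state()['contact_force'],r.finish_job())"
```

```text
the job is handed in; nothing more can be done
[-0.98662614  0.25419816 -0.30018113] None
```

I swung the walnut stand's leg out to its stop by pushing the red tab with the shut gripper. Then I backed off, lifted clear and handed the job in at about 11–12 s.

**Leg angle:** after I let go, the camera fits of the leg gave 1.49–1.52 rad, against the stop at 1.5. One estimate disagreed: the tab position measured from the estimated hinge pin gave 1.56, which is past the stop. I put that down to error in the pin estimate.

**Stop contact:** this is inferred, as the force readings were noisy (about ±1 N). In the last two steps the tool moved only about half of each commanded millimetre. The averaged push force went from about 0 to about 0.6 N.

**Walnut stand:** its image in the top camera shifted by at most 0.125 px (about 0.3 mm), and it is upright.

**White and blue stands:** the arm worked only at the walnut stand and crossed the shelf above everything on it. I took no final picture check of these two.

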